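Key the calibration collar onto the gas detector and hold it home

TASK

Pick up the knurled metal collar and fit it over the gas detector's upright sensor port: set its red dot near the white index mark, then turn it counter-clockwise (seen from above) until the keyway hidden inside drops over the port's pin. Push it fully home against the valve spring so that it sits flush on the port's shoulder, and finish while still gripping it and holding it down, because the spring lifts it if you let go. Leave the other things on the bench where they are.

Things in the scene. Friction and masses are not known exactly. Their poses are not given: they have to be found in the camera images.
- collar: Knurled calibration collar, loose, upright on the bench: bright metal cap, outside diameter 54 mm (grip across it), 38 mm high, 0.1 to 0.19 kg. Origin: centre of underside, z up its axis. Open below: bore 35 mm wide, 33 mm deep, 5 mm closed top. One keyway in the bore wall on the collar's +x side, unseen from outside: 10 mm wide, from the underside 15 mm up, out to 24 mm from the axis.
- dot (a point): Red dot, 7 mm across, on the collar's top face, 21 mm from its axis, straight above the hidden keyway.
- detector: Gas detector, fixed, lying on its back on a rubber pad: grey housing 170 x 105 mm (x, y), top face 56 mm above the bench, with a dark steel sensor port pointing up. Origin: on the bench under the middle of the housing; x along its length.
- mark (a point): White index mark, 10 mm long, on the detector's top face, 44 mm from the port's axis on the detector's +x side.
- port_seat (a point): Centre of the port's flat round shoulder (62 mm diameter, 62 mm above the bench); x points to the white mark. On it beside the spigot stands a pin, 5 mm wide, 10 mm high, out to 22 mm from the axis, 0.35 to 1.2 rad (20 to 70 degrees) counter-clockwise from the mark seen from above, different each time. The collar stops on it, 10 mm up, unless the keyway is within about 0.1 rad of it.
- spigot_top (a point): Centre of the top of the spigot that goes into the collar's bore: 32 mm in diameter, rising 24 mm above the shoulder, the last 4 mm tapered to 25 mm. When the collar is fully home its underside lies flat on the shoulder.
- stem (a joint): Sprung brass valve stem, 10 mm in diameter, in the spigot's top. 0 m: up, its tip 40 mm above the shoulder; grows as pressed, at most 0.010. The collar's closed top meets it 7 mm before home and has it at 0.007 at home. Spring: about 3 N at first touch, 6 N at home; it lifts a keyed collar some 7 mm when let go.
- blanking_cap: Bystander, loose: smooth black plastic blanking cap, 52 mm in diameter, 28 mm high, no knurl, no dot. Origin: centre of its underside.
- fitting: Bystander, loose: brass pipe fitting standing upright, 32 mm in diameter, 36 mm high. Origin: centre of its underside.
- spray_bottle: Bystander, loose: white bottle, 54 mm in diameter, 180 mm high. Origin: centre of its underside.
- screwdriver: Bystander, loose: screwdriver lying beyond the middle of the bench, roughly across it, about 200 mm long. Origin: underside.
Things that resemble listed ones, but are neither listed nor needed, are in the scene too. There is more than one size of the collar; the one meant has the size given above.

How it is judged (in metres and radians):
On the way, in this order (a step that is already met when the one before it is completed fails the run):
1. the collar is gripped and lifted off the bench (height (world z) of collar above 0.02 m and contact force between the fingers and collar above 1 N), for 0.1 s.
2. the collar is keyed and pushed down on the shoulder (z of collar in the frame of port_seat below 0.0025 m and horizontal distance between collar and port_seat below 0.004 m and value of joint stem above 0.0045 m), for 0.2 s.
At the end, for the whole second after the job is handed in: The collar is home on the port: underside within 2.5 mm of the shoulder, axis within 4 mm of the port's, upright within 4 degrees, valve stem pressed at least 4.5 mm, at rest, and still gripped by the fingers (over 1 N), which hold it down against the spring (all of step 2 and z of collar in the frame of port_seat above -0.003 m and angle between collar's own z axis and vertical below 0.07 rad and contact force between the fingers and collar above 1 N and linear speed of collar below 0.02 m/s); the arm keeps its last pose, push and grip.
It fails at once if a bystander is moved more than 30 mm (distance of any of blanking_cap, fitting, spray_bottle, screwdriver from where it was at the start of the episode above 0.03 m).
It also fails if it takes over 42 s, if anything falls off the work surface, if the arm or the gripper's body presses on something with over 40 N, if the wrist force passes 120 N, or if a joint passes its speed limit or range.

ROBOT

A 6-joint arm with a two-finger parallel gripper is mounted at the origin on the work surface. World frame = base frame: x ahead of the robot, y to its left, z up, the work surface at z = 0. Lengths are in m, angles in degrees, forces in N, time in s.
With the tool pointing down it reaches from about 0.375 to 0.9 m from the base axis. Payload 3.1 kg.
Tool frame: the origin (TCP) lies at the very end of the fingers, on their centre line; the grasp point (between the pads) lies grip_point_offset behind it (grip_point_offset is the distance from the TCP to the grasp point, in m); z points along the fingers, y is the line along which they close (so a half turn about z gives the same grasp; the last joint's range is limited). The gripper opens to 87 mm and grips with 3 to 60 N. Pads are 19 mm wide; open, the fingers measure 117 mm over their backs; the gripper's body (75 mm by 190 mm) begins 51 mm behind the grasp point.
Start: joints at [-83.91, 30.224, 82.088, -0, 67.689, -10.227], TCP at [0.176, -0.6, 0.223] pointing down, gripper open.
Joint ranges: [-176.69, 176.69], [-43.24, 126.21], [12.49, 139.97], [-82, 262], [0, 151.66], [-163.58, 163.58]. Speed limits (degrees/s): [159.86, 159.86, 180, 180, 180, 180].

INTERFACE

Orientations are given as a 3x3 rotation matrix whose columns are the frame's x, y, z axes.
In Python, from rig import * gives the robot as it stands.
- The arm moves only by the tool move_arm, never from a script. Its argument "increments" is a list of rows, each a list of 3 entries, a list of its own where there are three numbers: the shift along the tool's x, y, z in units of 30 mm (1.0 is 30 mm), then the turn, a rotation vector about the tool's x, y, z in units of 120 degrees (1.0 is 120 degrees), then the closure, from 0 (fully open) to 1 (shut). A call has 1 to 20 rows; each row shifts and turns the commanded pose from where the row before left it, along the tool's axes as they then stand; what a row does not reach is not made up. A row lasts 1/12 s, in which the tool goes at most 41.7 mm and 7.16 degrees, less where a joint would pass 70% of its speed; a pose out of reach is approached as far as the arm can. A call with a number of a shift or a turn outside -1 to 1 is refused whole. A call with a gripper value outside its range is refused whole. The fingers move at their own pace and stop on an object; the grip force is fixed at half the most. Time passes only in rows, so rows that do not move let the fingers close. It gives the time, the measured TCP pose, the force, the opening and the grip force at its end, in the units of the state.
- read_state(): the state, without advancing time (a new reading comes with each control period).
- capture(name): name is "side" or "top" or "wrist"; returns a dict with "img" (480x640x3 uint8, red, green, blue), "mtx" (3x3 intrinsics, pixels), "eye" and "rotation" of the camera in the world. Camera axes: x right, y down, z forward; pixel columns grow to the right and rows downward; lengths in m; the calibration is good to about 2 mm. A picture is of the moment at which its call begins. There is no depth.
- hand_in(): hands the job in; it is judged then, once.
Trained networks look in a picture, given as the dict that the camera call returned (one of the last four; its "shot" number tells which), for a name from the list of things; names that differ only in an ending like _2 or _b are one class to them, and where a whole thing is asked for, a point or a joint stands for the part that bears it (a point fixed in the world has none). Each returns a list of dicts, best first, with "confidence" (0 to 1); they miss things now and then, are a little off and sometimes report something else, mostly with a low value. They report only what shows in the picture. A call takes as long as a camera call. They do not tell look-alikes from the thing itself.
- search_frame(picture, label): "extent" ([left, top, right, bottom] as shares, 0 to 1, of the picture: columns of its width, rows of its height, round what is visible of it).
- pinpoint(picture, label): "xy" ([column, row] as shares, 0 to 1, of the picture: columns of its width, rows of its height: a listed point, or the origin of a listed thing).
The state is a dict: "time_s": time; "joint_positions": joint angles; "qvel": joint speeds; "tau": joint torques, N m; "position": TCP position; "tcp_rot": TCP orientation; "force": force on the tool from outside, world axes, zero at the start; "moment": the same for the moment, N m; "opening": opening from 0.0 (shut) to 1.0 (fully open); "grasp_force": force on a finger pad.
Only numpy, scipy, OpenCV 4.12 (cv2) and the standard library are available. Lean on these libraries where they do the work, as an engineer would, in place of code of your own. Each camera call takes 0.05 s, during which the arm holds its last target. There are 200 camera calls.

## Working session

There is one attempt and no reset: what is moved stays moved. The work goes in short steps, Python scripts to look and compute and a tool call to move; the robot and the scene stay as the last step left them, time stands still between calls to the robot, and variables do not carry over. Pictures are saved under pics/ and viewed, at most 10 in all, crops included, and the job is handed in when it is done.

Besides the shell and the picture viewer there is one more tool, called after "Call:" in YAML: its name, and indented under it one key for each argument. move_arm: Moves the arm, as the interface text tells. Its arguments: {"type":"object","properties":{"increments":{"type":"array"}},"required":["increments"]}

```bash
mkdir -p pics; cat > h.py <<'E'
from rig import *
import numpy as np, cv2
def ray(c,uv):
    d=np.linalg.inv(c["mtx"])@np.array([uv[0],uv[1],1.]); return np.array(c["eye"]),np.array(c["rotation"])@d
def at(c,uv,z):
    e,d=ray(c,uv); return e+d*(z-e[2])/d[2]
def proj(c,p):
    q=np.array(c["mtx"])@(np.array(c["rotation"]).T@(np.array(p)-c["eye"])); return q[:2]/q[2]
def save(c,n): cv2.imwrite(f"pics/{n}.png",c["img"][:,:,::-1])
E
python3 - <<'E'
from h import *
s=read_state(); print(s)
H=dict(collar=0,dot=.038,detector=0,mark=.056,port_seat=.062,spigot_top=.086,blanking_cap=0,fitting=0,spray_bottle=0,screwdriver=0)
for n in("top","side"):
    c=capture(n); save(c,n+"0"); print(n,c["eye"])
    for k,z in H.items():
        for r in pinpoint(c,k)[:4]:
            uv=np.array(r["xy"])*[640,480]; print(k,round(r["confidence"],2),uv.round(),at(c,uv,z).round(3))
E
```

```text
{'time_s': 0.0, 'joint_positions': array([-8.39073923e+01,  3.02785375e+01,  8.21563291e+01, -1.27151596e-03,
        6.76880093e+01, -1.02258736e+01]), 'qvel': array([-0.03625761, -0.08644074, -0.0508799 ,  0.07039106,  0.10021009,
       -0.00896046]), 'tau': array([-1.31337394e-03, -4.40044248e+01, -1.76594388e+01,  6.30971580e-02,
        5.84039243e-02, -1.62242432e-04]), 'position': array([ 0.17556881, -0.59907609,  0.22157654]), 'tcp_rot': array([[ 9.59712381e-01,  2.80984134e-01, -2.48032133e-04],
       [ 2.80984012e-01, -9.59710085e-01,  2.13029514e-03],
       [ 3.60540195e-04, -2.11416369e-03, -9.99997700e-01]]), 'force': array([ 0.9825624 , -0.25042607,  0.23453215]), 'moment': array([-0.01423425, -0.0234309 ,  0.02385744]), 'grasp_force': 0.0, 'opening': 1.0038201257610122}
top [ 0.53302514 -0.05306924  1.07086486]
collar 0.77 [321. 323.] [ 0.452 -0.07   0.   ]
collar 0.77 [285. 282.] [ 0.531 -0.004  0.   ]
collar 0.73 [369. 327.] [ 0.441 -0.16   0.   ]
dot 0.86 [365. 331.] [ 0.438 -0.15   0.038]
dot 0.8 [320. 308.] [ 0.482 -0.067  0.038]
dot 0.74 [277. 285.] [0.526 0.0
[... 636 characters left out ...]

collar 0.96 [280. 263.] [0.529 0.001 0.   ]
collar 0.56 [254. 295.] [ 0.457 -0.071  0.   ]
dot 0.91 [263. 274.] [ 0.482 -0.059  0.038]
dot 0.85 [277. 248.] [0.526 0.007 0.038]
dot 0.79 [247. 317.] [ 0.432 -0.155  0.038]
dot 0.61 [441. 396.] [ 0.666 -0.393  0.038]
detector 0.77 [258. 220.] [0.519 0.164 0.   ]
mark 0.72 [264. 199.] [0.539 0.16  0.056]
port_seat 0.67 [247. 196.] [0.504 0.177 0.062]
spigot_top 0.68 [243. 191.] [0.494 0.164 0.086]
blanking_cap 0.64 [338. 305.] [ 0.601 -0.15   0.   ]
fitting 0.82 [300. 376.] [ 0.49 -0.27  0.  ]
spray_bottle 0.59 [440. 397.] [ 0.682 -0.375  0.   ]
spray_bottle 0.44 [265. 200.] [0.555 0.24  0.   ]
screwdriver 0.74 [375. 266.] [ 0.711 -0.074  0.   ]
```

```bash
python3 - <<'E'
import cv2
a=cv2.imread("pics/top0.png")[190:370,150:450]; cv2.imwrite("pics/a.png",cv2.resize(a,(800,480),interpolation=cv2.INTER_CUBIC))
a=cv2.imread("pics/side0.png")[150:400,200:400]; cv2.imwrite("pics/b.png",cv2.resize(a,(480,600),interpolation=cv2.INTER_CUBIC))
E
```

```text
(no output)
```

View pics/a.png

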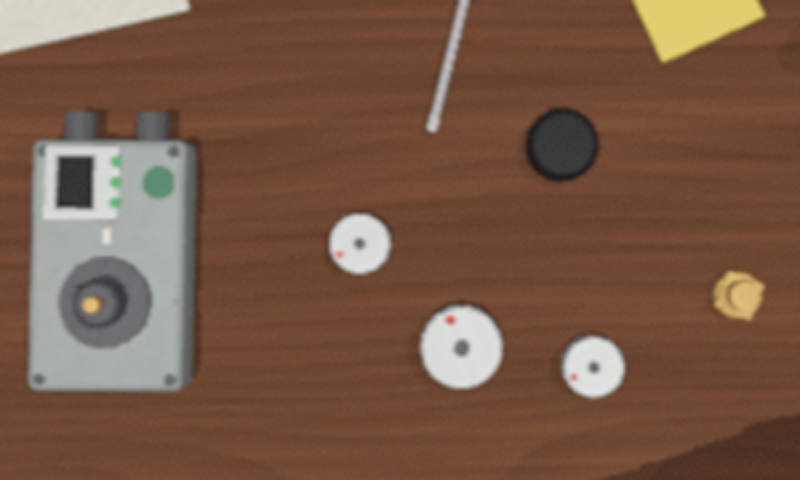

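View pics/b.png

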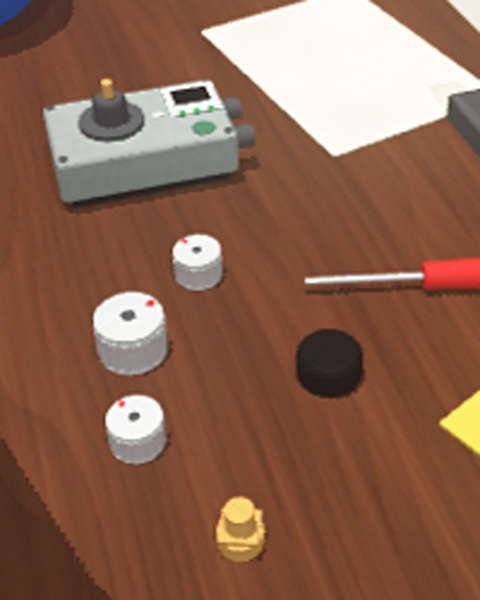

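The top crop shows three metal collars, at full-image pixels (285,281), (323,320) and (373,328), and the detector with its mark at (190,279) and port at about (189,303). I'll measure their diameters and confirm the choice in an enlarged crop.

```bash
python3 - <<'E'
from h import *
c=capture("top"); im=c["img"].astype(int)
m=((im.min(2)>120)&(im.max(2)-im.min(2)<60)).astype(np.uint8)
# bridge dot
m=cv2.morphologyEx(m,cv2.MORPH_CLOSE,np.ones((5,5),np.uint8))
n,l,st,ce=cv2.connectedComponentsWithStats(m)
for i in range(1,n):
    if 200<st[i,4]<1500:
        s=c["mtx"][0][0]/(c["eye"][2]-.038); print(ce[i],st[i],"diam mm",1000*2*np.sqrt(st[i,4]/np.pi)/s, at(c,ce[i]+0.0,.038).round(4))
for r in search_frame(c,"collar"): print((np.array(r["extent"])*[640,480,640,480]).round(1),r["confidence"])
red=(im[:,:,0]-im[:,:,1:].max(2)).clip(0)*1.; red[red<40]=0
w=red[300:340,300:345]; y,x=np.mgrid[300:340,300:345]; uv=[(x*w).sum()/w.sum(),(y*w).sum()/w.sum()]; print("dot",uv,at(c,uv,.038))
print(np.linalg.norm(1))
a=c["img"][295:345,265:395,::-1]; cv2.imwrite("pics/c.png",cv2.resize(a,(780,300),interpolation=cv2.INTER_CUBIC))
E
```

```text
[490.59313367 193.41928415] [ 465  176   54   38 1369] diam mm 76.87921767390212 [ 0.6848 -0.3909  0.038 ]
[629.17959469 255.21593291] [ 617  222   23   70 1431] diam mm 78.60081480100779 [ 0.5629 -0.6415  0.038 ]
[284.53041363 280.99026764] [274 270  23  23 411] diam mm 42.12385820066093 [ 0.5333 -0.0043  0.038 ]
[630.84885496 319.44580153] [620 300  20  41 655] diam mm 53.177495708054636 [ 0.4451 -0.6373  0.038 ]
[322.54847278 319.88711819] [308 305  30  31 753] diam mm 57.01704680789635 [ 0.4603 -0.0721  0.038 ]
[372.05424528 327.1745283 ] [361 316  23  23 424] diam mm 42.784864362104166 [ 0.4445 -0.1622  0.038 ]
[308.8 307.  338.5 339.9] 0.95
[361.3 319.9 382.6 337.8] 0.87
[273.2 271.8 292.3 290.9] 0.64
dot [np.float64(322.04795727342804), np.float64(313.667767866975)] [ 0.47162849 -0.07148239  0.038     ]
1.0
```

View pics/c.png

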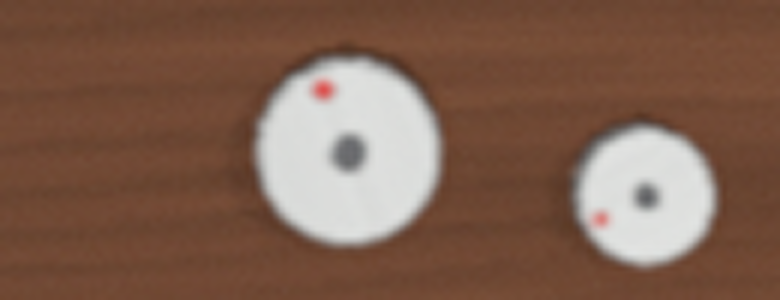

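Three collars: (322,320) measures about 57 mm including the side wall that shows; (285,281) and (372,327) measure about 42 mm. The first fits 54 mm, and its dot lies about 20.5 mm from its centre at (318.7,310). The crop confirms it.

View pics/top0.png

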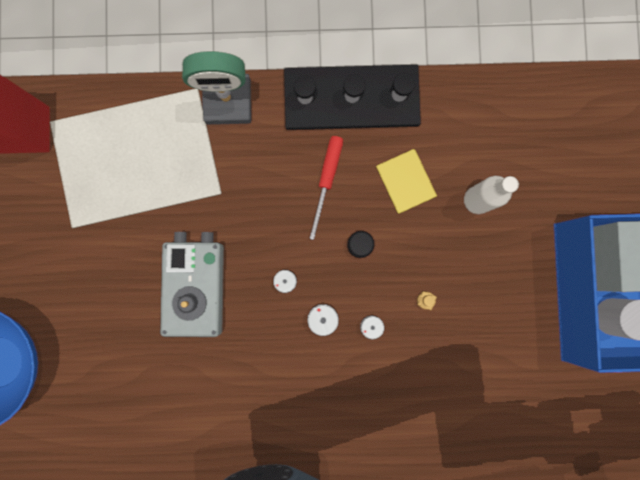

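```bash
python3 - <<'E'
import rig; print([k for k in dir(rig) if k[0]!='_'], getattr(rig,'grip_point_offset',None))
from h import *
c=capture("top"); f=lambda u,v,z:at(c,(u,v),z).round(4)
C=f(322.9,320.2,.038);D=f(318.7,310,.038);print(C,D,np.degrees(np.arctan2(*(D-C)[[1,0]])),np.linalg.norm(D-C))
P=f(189.4,303.2,.062);M=f(189.75,278.5,.056);print(P,M,np.linalg.norm((M-P)[:2]),np.degrees(np.arctan2(*(M-P)[[1,0]])))
E
```

```text
['PlanningError', 'capture', 'grip_point_offset', 'hand_in', 'pinpoint', 'read_state', 'search_frame'] 0.0187
[ 0.4597 -0.0727  0.038 ] [ 0.4785 -0.0655  0.038 ] 20.955776730632195 0.020131567251458576
[0.4984 0.1657 0.062 ] [0.5426 0.1657 0.056 ] 0.04419999999999996 0.0
```

The full top view shows the bench clear around the collar (323,320) and the port (189,303). The bottle (490,195) and the blue bin are well off the path.

```bash
cat >> h.py <<'E'
def go(target,yaw=None):
    s=read_state();R=np.array(s["tcp_rot"]);d=np.array(target)-s["position"]
    y=np.degrees(np.arctan2(R[1,0],R[0,0]));print("pos",s["position"].round(4),"yaw",y.round(2),"tilt",np.degrees(np.arccos(-R[2,2])).round(2),"t",round(s["time_s"],2),"F",s["force"].round(1),"open",round(s["opening"],3),round(s["grasp_force"],1))
    print("tool shift units",(R.T@d/.03).round(3), "" if yaw is None else ("turn z units",round(-(yaw-y)/120,3)))
E
python3 - <<'E'
from h import *
c=capture("wrist");s=read_state();R=np.array(s["tcp_rot"])
print(c["mtx"], R.T@(c["eye"]-s["position"]), R.T@c["rotation"])
go([.4597,-.0727,.22],55)
go([.4984,.1657,.22])
E
```

```text
[[357.09422638   0.         319.27026587]
 [  0.         357.09422638 236.10694546]
 [  0.           0.           1.        ]] [ 0.07795924  0.00087321 -0.16219684] [[ 2.40638728e-04 -9.58325779e-01 -2.85677516e-01]
 [ 9.99999920e-01  3.21871961e-04 -2.37398765e-04]
 [ 3.19456939e-04 -2.85677436e-01  9.58325780e-01]]
pos [ 0.1756 -0.5998  0.2226] yaw 16.32 tilt 0.0 t 1.3 F [-1.  -0.2  0.6] open 0.994 0.0
tool shift units [ 14.025 -14.202   0.085] ('turn z units', np.float64(-0.322))
pos [ 0.1756 -0.5998  0.2226] yaw 16.32 tilt 0.0 t 1.3 F [-1.  -0.2  0.6] open 0.994 0.0
tool shift units [ 17.495 -21.466   0.084]
```

Call:
move_arm:
  increments:
    - [[0.4, -0.5, 0], [0, 0, 0], 0]
    - [[0.8, -0.95, 0], [0, 0, 0], 0]
    - [[0.8, -0.95, 0], [0, 0, 0], 0]
    - [[0.8, -0.95, 0], [0, 0, 0], 0]
    - [[0.8, -0.95, 0], [0, 0, 0], 0]
    - [[0.8, -0.95, 0], [0, 0, 0], 0]
    - [[0.8, -0.95, 0], [0, 0, 0], 0]
    - [[0.8, -0.95, 0], [0, 0, 0], 0]
    - [[0.8, -0.95, 0], [0, 0, 0], 0]
    - [[0.8, -0.95, 0], [0, 0, 0], 0]
    - [[0.8, -0.95, 0], [0, 0, 0], 0]
    - [[0.8, -0.95, 0], [0, 0, 0], 0]
    - [[0.8, -0.95, 0], [0, 0, 0], 0]
    - [[0.8, -0.95, 0], [0, 0, 0], 0]
    - [[0.8, -0.95, 0], [0, 0, 0], 0]
    - [[0.8, -0.95, 0], [0, 0, 0], 0]
    - [[0.8, -0.95, 0], [0, 0, 0], 0]
    - [[0.8, -0.95, 0], [0, 0, 0], 0]
    - [[0.8, -0.95, 0], [0, 0, 0], 0]
    - [[0.8, -0.95, 0], [0, 0, 0], 0]

```text
time_s: 2.97
position: [0.469, 0.0677, 0.2229]
tcp_rot: [[0.96, 0.281, 0.001], [0.281, -0.96, -0.0], [0.001, 0.0, -1.0]]
force: [0.1, -0.3, -0.5]
opening: 0.999
grasp_force: 0.0
```

```bash
python3 - <<'E'
from h import *
go([.4984,.1657,.16])
E
```

```text
pos [0.469  0.0677 0.2229] yaw 16.34 tilt 0.04 t 2.97 F [ 0.1 -0.3 -0.5] open 0.999 0.0
tool shift units [ 1.858 -2.859  2.095]
```

Call:
move_arm:
  increments:
    - [[0.5, -0.7, 0.2], [0, 0, 0], 0]
    - [[0.5, -0.7, 0.6], [0, 0, 0], 0]
    - [[0.5, -0.7, 0.6], [0, 0, 0], 0]
    - [[0.2, -0.4, 0.4], [0, 0, 0], 0]
    - [[0.1, -0.2, 0.2], [0, 0, 0], 0]
    - [[0, 0, 0], [0, 0, 0], 0]
    - [[0, 0, 0], [0, 0, 0], 0]

```text
time_s: 3.55
position: [0.4973, 0.1584, 0.1626]
tcp_rot: [[0.96, 0.282, -0.001], [0.282, -0.96, -0.0], [-0.001, 0.0, -1.0]]
force: [0.2, -1.1, 0.4]
opening: 1.002
grasp_force: 0.0
```

```bash
python3 - <<'E'
from h import *
go([.4984,.1657,.16])
c=capture("wrist"); np.save("w1.npy",c,allow_pickle=True); save(c,"w1")
for p in ([.4984,.1657,.062],[.4984,.1657,.086],[.5426,.1657,.056]): print(proj(c,p))
for k,z in dict(mark=.056,port_seat=.062,spigot_top=.086).items():
    for r in pinpoint(c,k)[:2]:
        uv=np.array(r["xy"])*[640,480]; print(k,round(r["confidence"],2),uv.round(),at(c,uv,z).round(4))
u,v=proj(c,[.4984,.1657,.062]).astype(int)
a=c["img"][max(v-100,0):v+100,u-130:u+130,::-1]; print(max(v-100,0),u-130); cv2.imwrite("pics/d.png",cv2.resize(a,None,fx=3,fy=3,interpolation=cv2.INTER_CUBIC))
E
```

```text
pos [0.4973 0.1584 0.1626] yaw 16.35 tilt 0.04 t 3.55 F [ 0.2 -1.1  0.4] open 1.002 0.0
tool shift units [ 0.103 -0.223  0.087] 
[309.42553519 231.64223193]
[308.5223025  241.03895719]
[325.85914189 174.8551315 ]
mark 0.56 [325. 172.] [0.5443 0.1669 0.056 ]
131 179
```

View pics/d.png

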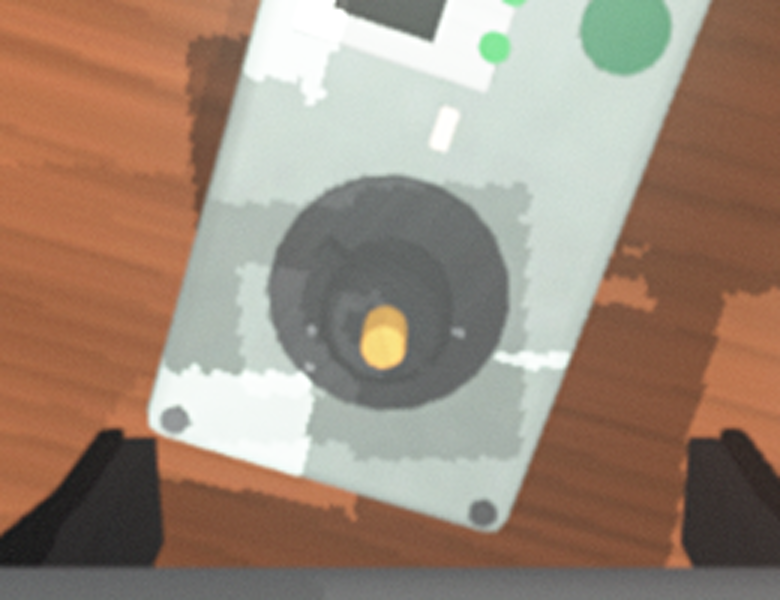

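The crop shows the shoulder disc centred at about (388,292) in the crop, the mark at (445,129), and a dark bump at (333,247), up-left of the spigot, which should be the pin.

```bash
python3 - <<'E'
from h import *
c=np.load("w1.npy",allow_pickle=True).item()
g=lambda u,v,z:at(c,(179+(u+.5)/3-.5,131+(v+.5)/3-.5),z)
P=g(388.5,292.5,.062);M=g(445,129,.056);print(P.round(4),M.round(4),np.linalg.norm((M-P)[:2]),np.degrees(np.arctan2(*(M-P)[[1,0]])))
for e in((269,292),(508,292),(388,176),(388,409)): print(np.linalg.norm(g(*e,.062)-P))
print(g(383,347,.102), g(390,340,.086))
for q,z in(((333,247),.072),((333,247),.067),((328,240),.072)):
    d=g(*q,z)-P;print(np.linalg.norm(d[:2]),np.degrees(np.arctan2(d[1],d[0])))
a=c["img"][185:275,260:355,::-1].astype(float); a=np.clip((a-40)*2.6,0,255).astype(np.uint8)
cv2.imwrite("pics/e.png",cv2.resize(a,None,fx=6,fy=6,interpolation=cv2.INTER_CUBIC))
E
```

```text
[0.5008 0.1674 0.062 ] [0.5437 0.1651 0.056 ] 0.04296150927212638 -2.9913706162577176
0.030383181524686685
0.03038583371181455
0.029755767633846762
0.03174344451616316
[0.49945173 0.16701448 0.102     ] [0.49633174 0.16500643 0.086     ]
0.019199836569316304 58.91886305341583
0.018672457193087914 62.26269050842139
0.02126267716807777 58.0814490634549
```

View pics/e.png

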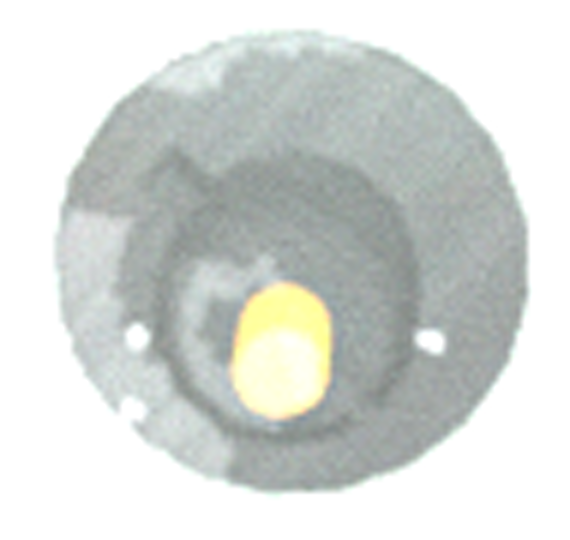

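The pin shows at full-image (290,214), about 59° counter-clockwise from the mark and 19 mm out, which fits. The port is at about (0.4997, 0.1668). Next I go over the collar.

Call:
move_arm:
  increments:
    - [[-0.3, 0.6, 0], [0, 0, 0], 0]
    - [[-0.45, 0.92, 0], [0, 0, 0], 0]
    - [[-0.45, 0.92, 0], [0, 0, 0], 0]
    - [[-0.45, 0.92, 0], [0, 0, 0], 0]
    - [[-0.45, 0.92, 0], [0, 0, 0], 0]
    - [[-0.45, 0.92, 0], [0, 0, 0], 0]
    - [[-0.45, 0.92, 0], [0, 0, 0], 0]
    - [[-0.37, 0.92, 0], [0, 0, 0], 0]
    - [[0, 0, 0], [0, 0, -0.04], 0]
    - [[0, 0, 0], [0, 0, -0.055], 0]
    - [[0, 0, 0], [0, 0, -0.055], 0]
    - [[0, 0, 0], [0, 0, -0.055], 0]
    - [[0, 0, 0], [0, 0, -0.055], 0]
    - [[0, 0, 0], [0, 0, -0.055], 0]
    - [[0, 0, 0], [0, 0, -0.007], 0]
    - [[0, 0, 0], [0, 0, 0], 0]

```text
time_s: 5.08
position: [0.4599, -0.073, 0.1631]
tcp_rot: [[0.577, 0.817, 0.001], [0.817, -0.577, -0.001], [0.0, 0.001, -1.0]]
force: [-0.5, 0.1, 0.7]
opening: 0.999
grasp_force: 0.0
```

```bash
python3 - <<'E'
from h import *
go([.4597,-.0727,.006],55)
c=capture("wrist"); im=c["img"].astype(int)
print(proj(c,[.4597,-.0727,.038]))
m=((im.min(2)>120)&(im.max(2)-im.min(2)<60)).astype(np.uint8); m[:100]=0
m=cv2.morphologyEx(m,cv2.MORPH_CLOSE,np.ones((9,9),np.uint8))
n,l,st,ce=cv2.connectedComponentsWithStats(m)
for i in range(1,n):
    if st[i,4]>800:
        print(ce[i].round(1),st[i],2e3*np.sqrt(st[i,4]/np.pi)/357*(c["eye"][2]-.038),at(c,ce[i],.038).round(4))
for r in pinpoint(c,"dot"):
    uv=np.array(r["xy"])*[640,480]; print("dot",round(r["confidence"],2),uv.round(1),at(c,uv,.038).round(4))
cv2.imwrite("pics/f.png",c["img"][:,:,::-1])
E
```

```text
pos [ 0.4599 -0.073   0.1631] yaw 54.77 tilt 0.07 t 5.08 F [-0.5  0.1  0.7] open 0.999 0.0
tool shift units [ 5.000e-03 -1.700e-02  5.238e+00] ('turn z units', np.float64(-0.002))
[318.35643262 226.63093115]
[344.4 112.1] [ 319  100   53   30 1257] 32.203211452401156 [ 0.5279 -0.0105  0.038 ]
[319.  221.8] [ 286  186   67   72 3693] 55.19772757162663 [ 0.4626 -0.0696  0.038 ]
[327.7 332.7] [  121   279   398    74 13175] 104.25739198889609 [ 0.4088 -0.1595  0.038 ]
dot 0.83 [348.6 303.4] [ 0.4409 -0.146   0.038 ]
dot 0.79 [326.8  90.1] [0.5259 0.0101 0.038 ]
dot 0.78 [332.8 203.7] [ 0.4805 -0.0637  0.038 ]
```

View pics/f.png

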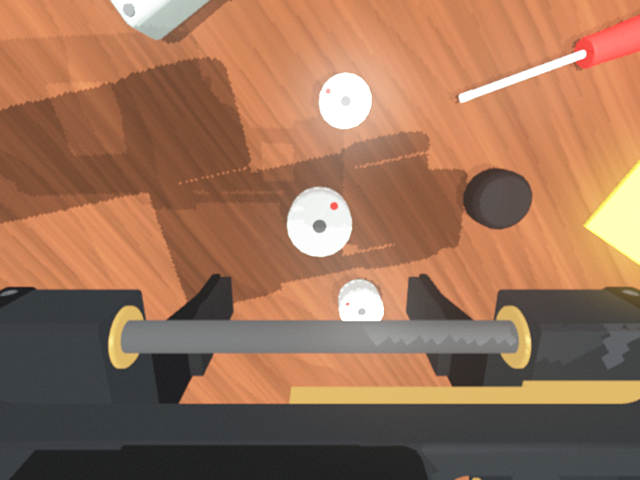

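The wrist view shows the collar's centre hole at (319,226), matching the prediction (318,227), and the dot at (334,206), about 21°. The fingers at left and right are clear of the neighbours. Descend, grip and lift.

Call:
move_arm:
  increments:
    - [[0, 0, 0.6], [0, 0, 0], 0]
    - [[0, 0, 1], [0, 0, 0], 0]
    - [[0, 0, 1], [0, 0, 0], 0]
    - [[0, 0, 1], [0, 0, 0], 0]
    - [[0, 0, 0.8], [0, 0, 0], 0.2]
    - [[0, 0, 0.5], [0, 0, 0], 0.2]
    - [[0, 0, 0.3], [0, 0, 0], 0.2]
    - [[0, 0, 0], [0, 0, 0], 0.2]
    - [[0, 0, 0], [0, 0, 0], 1]
    - [[0, 0, 0], [0, 0, 0], 1]
    - [[0, 0, 0], [0, 0, 0], 1]
    - [[0, 0, 0], [0, 0, 0], 1]
    - [[0, 0, 0], [0, 0, 0], 1]
    - [[0, 0, 0], [0, 0, 0], 1]
    - [[0, 0, 0], [0, 0, 0], 1]
    - [[0, 0, 0], [0, 0, 0], 1]

```text
time_s: 6.52
position: [0.4606, -0.0727, 0.0076]
tcp_rot: [[0.574, 0.819, 0.002], [0.819, -0.574, -0.001], [0.001, 0.002, -1.0]]
force: [0.0, 0.5, 6.3]
opening: 0.617
grasp_force: 30.0
```

```bash
python3 - <<'E'
from h import *
go([.4597,-.0727,.15])
E
```

```text
pos [ 0.4606 -0.0727  0.0076] yaw 54.95 tilt 0.14 t 6.52 F [0.  0.5 6.3] open 0.617 30.0
tool shift units [-0.014 -0.012 -4.747]
```

Call:
move_arm:
  increments:
    - [[0, 0, -0.4], [0, 0, 0], 1]
    - [[0, 0, -0.8], [0, 0, 0], 1]
    - [[0, 0, -0.9], [0, 0, 0], 1]
    - [[0, 0, -0.9], [0, 0, 0], 1]
    - [[0, 0, -0.8], [0, 0, 0], 1]
    - [[0, 0, -0.6], [0, 0, 0], 1]
    - [[0.4, -0.2, 0], [0, 0, 0], 1]
    - [[0.9, -0.43, 0], [0, 0, 0], 1]
    - [[0.9, -0.43, 0], [0, 0, 0], 1]
    - [[0.9, -0.43, 0], [0, 0, 0], 1]
    - [[0.9, -0.43, 0], [0, 0, 0], 1]
    - [[0.9, -0.43, 0], [0, 0, 0], 1]
    - [[0.9, -0.43, 0], [0, 0, 0], 1]
    - [[0.9, -0.43, 0], [0, 0, 0], 1]
    - [[0.59, -0.31, 0], [0, 0, 0], 1]
    - [[0, 0, 0], [0, 0, -0.05], 1]
    - [[0, 0, 0], [0, 0, -0.05], 1]
    - [[0, 0, 0], [0, 0, -0.05], 1]
    - [[0, 0, 0], [0, 0, 0], 1]
    - [[0, 0, 0], [0, 0, 0], 1]

```text
time_s: 8.18
position: [0.4985, 0.1673, 0.1385]
tcp_rot: [[0.296, 0.955, -0.001], [0.955, -0.296, -0.0], [-0.0, -0.0, -1.0]]
force: [-0.1, 0.2, -1.6]
opening: 0.62
grasp_force: 30.0
```

```bash
python3 - <<'E'
from h import *
go([.4997,.1668,.12],73)
s=read_state();p=s["position"]
w=capture("wrist");t=capture("side")
print(proj(w,p+[0,0,.031]),proj(t,p+[0,0,.031]), proj(t,p-[0,0,.007]),proj(t,[.4997,.1668,.102]))
a=cv2.resize(w["img"][200:400,200:440,::-1],(480,400),interpolation=cv2.INTER_CUBIC)
b=cv2.resize(t["img"][130:255,190:290,::-1],(320,400),interpolation=cv2.INTER_CUBIC)
cv2.imwrite("pics/g.png",np.hstack([a,b]))
E
```

```text
pos [0.4985 0.1673 0.1385] yaw 72.81 tilt 0.03 t 8.18 F [-0.1  0.2 -1.6] open 0.62 30.0
tool shift units [-0.004  0.045  0.617] ('turn z units', np.float64(-0.002))
[319.1378569 324.9195234] [239.94640012 156.2852637 ] [242.09201036 172.01331969] [244.28405384 183.6915657 ]
```

View pics/g.png

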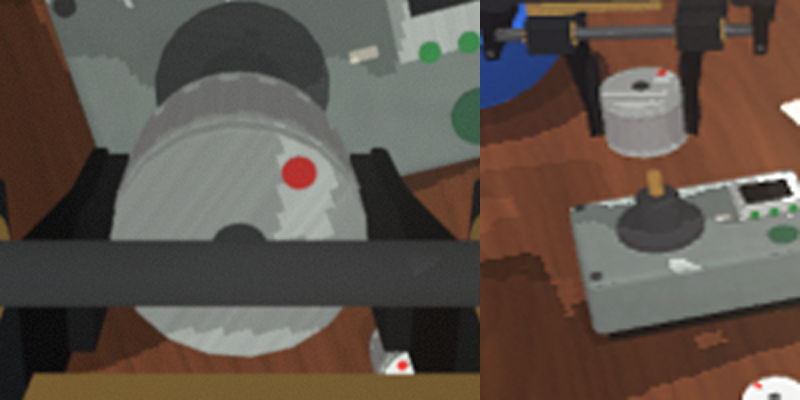

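The left half shows the collar held level: top-face rim rows 120–357 and columns 112–368 in the crop, dot at (299,173). On the right it hangs over the stem at (655,183). I'll compute its offset in the grip and the dot's angle.

```bash
python3 - <<'E'
from h import *
s=read_state();p=s["position"];R=np.array(s["tcp_rot"]);w=capture("wrist");z=p[2]+.031
f=lambda u,v:at(w,(200+u/2-.25,200+v/2-.25),z)
T=f(240,120);B=f(240,357);L=f(112,248);Q=f(368,248)
print(np.linalg.norm(T-B),np.linalg.norm(L-Q))
C=(T+B)/2;print("tool offset mm",1e3*R.T@(C-p),"LR",1e3*R.T@((L+Q)/2-p))
D=f(299,173);d=D-C;print(np.linalg.norm(d),np.degrees(np.arctan2(d[1],d[0])))
print("target tcp shift:");go(np.array([.4997,.1668,p[2]])-(C-p)*[1,1,0])
E
```

```text
0.05486629747200969 0.05294970435671632
tool offset mm [  1.28899431   0.25643094 -31.00019187] LR [  0.5426844    0.25338157 -31.0001204 ]
0.019999997569982303 36.68853572910007
target tcp shift:
pos [0.4988 0.1671 0.1386] yaw 72.85 tilt 0.01 t 8.33 F [-0.4  1.1 -1.4] open 0.624 30.0
tool shift units [-0.044  0.024  0.001]
```

Call:
move_arm:
  increments:
    - [[-0.03, 0.03, 0.3], [0, 0, 0], 1]
    - [[0, 0, 0.5], [0, 0, 0], 1]
    - [[0, 0, 0.4], [0, 0, 0], 1]
    - [[0, 0, 0.2], [0, 0, 0], 1]
    - [[0, 0, 0.1], [0, 0, 0], 1]
    - [[0, 0, 0.1], [0, 0, 0], 1]
    - [[0, 0, 0.1], [0, 0, 0], 1]
    - [[0, 0, 0.1], [0, 0, 0], 1]
    - [[0, 0, 0], [0, 0, 0], 1]

```text
time_s: 9.08
position: [0.4995, 0.1661, 0.0843]
tcp_rot: [[0.293, 0.956, -0.0], [0.956, -0.293, -0.0], [-0.0, -0.0, -1.0]]
force: [-1.0, -1.2, -1.3]
opening: 0.619
grasp_force: 30.0
```

Call:
move_arm:
  increments:
    - [[0, 0, 0.06], [0, 0, 0], 1]
    - [[0, 0, 0.06], [0, 0, 0], 1]
    - [[0, 0, 0.06], [0, 0, 0], 1]
    - [[0, 0, 0.03], [0, 0, 0], 1]
    - [[0, 0, 0], [0, 0, 0], 1]

```text
time_s: 9.5
position: [0.4997, 0.1659, 0.079]
tcp_rot: [[0.293, 0.956, 0.001], [0.956, -0.293, -0.0], [-0.0, 0.001, -1.0]]
force: [-2.0, -2.4, 5.9]
opening: 0.619
grasp_force: 30.0
```

Call:
move_arm:
  increments:
    - [[0, 0, 0.03], [0, 0, -0.025], 1]
    - [[0, 0, 0], [0, 0, -0.025], 1]
    - [[0, 0, 0], [0, 0, -0.025], 1]
    - [[0, 0, 0], [0, 0, -0.025], 1]
    - [[0, 0, 0], [0, 0, 0], 1]

```text
time_s: 9.92
position: [0.501, 0.1665, 0.0786]
tcp_rot: [[0.087, 0.996, 0.004], [0.996, -0.087, 0.001], [0.001, 0.004, -1.0]]
force: [-0.2, 0.3, 5.2]
opening: 0.622
grasp_force: 30.0
```

Call:
move_arm:
  increments:
    - [[0, 0, 0.03], [0, 0, -0.02], 1]
    - [[0, 0, 0], [0, 0, -0.02], 1]
    - [[0, 0, 0], [0, 0, 0], 1]

```text
time_s: 10.17
position: [0.5011, 0.1665, 0.0778]
tcp_rot: [[0.003, 1.0, 0.004], [1.0, -0.003, 0.001], [0.001, 0.004, -1.0]]
force: [-0.2, 1.2, 0.4]
opening: 0.621
grasp_force: 30.0
```

The downward force fell away near 55°, so the keyway is probably over the pin. A little more turn, then press.

Call:
move_arm:
  increments:
    - [[0, 0, 0.05], [0, 0, -0.015], 1]
    - [[0, 0, 0.05], [0, 0, 0], 1]
    - [[0, 0, 0.05], [0, 0, 0], 1]
    - [[0, 0, 0], [0, 0, 0], 1]

```text
time_s: 10.5
position: [0.5004, 0.1664, 0.0722]
tcp_rot: [[-0.026, 1.0, 0.002], [1.0, 0.026, 0.0], [0.0, 0.002, -1.0]]
force: [1.0, 0.7, 2.9]
opening: 0.615
grasp_force: 30.0
```

Keyed. Pressing home.

Call:
move_arm:
  increments:
    - [[0, 0, 0.04], [0, 0, 0], 1]
    - [[0, 0, 0.04], [0, 0, 0], 1]
    - [[0, 0, 0.04], [0, 0, 0], 1]
    - [[0, 0, 0.04], [0, 0, 0], 1]
    - [[0, 0, 0], [0, 0, 0], 1]
    - [[0, 0, 0], [0, 0, 0], 1]

```text
time_s: 11.0
position: [0.5004, 0.1667, 0.0695]
tcp_rot: [[-0.027, 1.0, 0.003], [1.0, 0.027, 0.001], [0.001, 0.003, -1.0]]
force: [-2.5, 1.4, 20.8]
opening: 0.617
grasp_force: 30.0
```

```bash
python3 - <<'E'
from h import *
t=capture("side"); go([.5,.1667,.0695])
print([proj(t,[.5,.1667,z]).round(1) for z in(.062,.1)])
cv2.imwrite("pics/i.png",cv2.resize(t["img"][150:250,190:310,::-1],(720,600),interpolation=cv2.INTER_CUBIC))
E
```

```text
pos [0.5004 0.1667 0.0695] yaw 91.54 tilt 0.17 t 11.05 F [-1.9  2.1 19.7] open 0.614 30.0
tool shift units [ 0.    -0.014 -0.001] 
[array([246.5, 198.8]), array([244.5, 184.5])]
```

View pics/i.png

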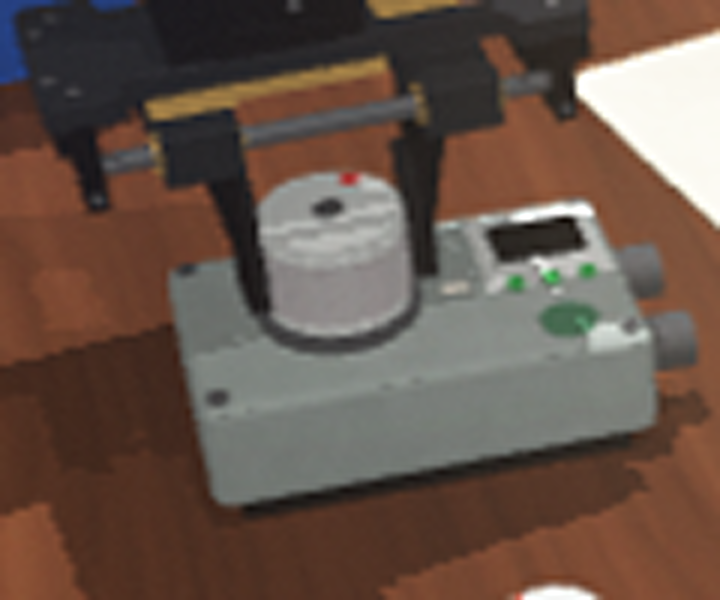

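The picture shows the collar flush on the shoulder, its base ring at about (340,330) and its top hole at (328,207), matching the projection (327,207).

```bash
python3 -c "
from rig import *
print(hand_in())"
```

```text
the job is handed in; nothing more can be done
None
```

The collar is keyed over the pin and pressed flush on the port's shoulder, still gripped and held down at about 20 N, and I handed the job in at about 11 s; the hand-in gave no verdict.

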